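# Repack the camera kit into its foam-lined carton

### The arm

A 6-joint arm with a two-finger parallel gripper is mounted at the origin on a cart in front of the work surface, level with it; the furniture and walls round the work are solid. World frame = base frame: x ahead of the robot, y to its left, z up, the work surface at z = 0. Lengths are in mm, angles in rad, forces in N, time in s.
With the tool pointing down it reaches from about 325 to 775 mm from the base axis. Payload 5.5 kg.
Tool frame: the origin (TCP) lies on the centre line of the jaws, within the pads' length; the fingertips stand 25 mm ahead of it and the grasp point (between the pads) lies 6 mm ahead of it; z points along the fingers, y is the line along which they close (so a half turn about z gives the same grasp; the last joint's range is limited). The gripper opens to 85 mm and grips with 20 to 120 N. Pads are 22 mm wide; open, the fingers measure 114 mm over their backs; the gripper's body (76 mm by 85 mm) begins 54 mm behind the grasp point. The pads swing forward as they close: fully open they stand 13 mm farther back than shut.
Start: joints at [1.191, 0.091, 1.231, -0, 1.82, -0.057], TCP at [190.339, 569.024, 256.275] pointing down, gripper open.
Joint ranges: [-2.87, 2.87], [-0.86, 2.18], [0.17, 2.46], [-1.51, 4.65], [0.06, 2.69], [-2.65, 2.65]. Speed limits (rad/s): [2.57, 2.57, 3.01, 3.14, 3.14, 3.14].

### API

Orientations are given as a 3x3 rotation matrix whose columns are the frame's x, y, z axes.
In Python, from bench import ctrl gives the robot as it stands.
- The arm moves only by the tool apply_moves, never from a script. Its argument "motion" is text: rows parted by semicolons, each of 7 numbers parted by spaces: the closure, from -1 (fully open) to 1 (shut), then the shift along the tool's x, y, z in m, then the turn, a rotation vector about the tool's x, y, z in degrees. A call has exactly 5 rows; each row shifts and turns the commanded pose from where the row before left it, along the tool's axes as they then stand; what a row does not reach is not made up. A row lasts 1/8 s, in which the tool goes at most 62.5 mm and 10.7 degrees, less where a joint would pass 70% of its speed; a pose out of reach is approached as far as the arm can. A call with a gripper value outside its range is refused whole. The fingers move at their own pace and stop on an object; the grip force is fixed at half the most. Time passes only in rows, so rows that do not move let the fingers close, or fill a call up. It gives the time, the measured TCP pose, the force, the opening and the grip force at its end, in the units of the state.
- ctrl.get_state(): the state, without advancing time (a new reading comes with each control period).
- ctrl.grab_frame(name): name is "scene" or "top" or "wrist"; returns a dict with "color" (420x560x3 uint8, red, green, blue), "fx", "fy", "cx", "cy" (pixels), "dist_coeffs" ([k1, k2, p1, p2, k3] as OpenCV has them; the pictures are not rectified), "T" (4x4, takes a point from camera to world coordinates); the wrist camera has in their place "tool_from_camera" (4x4, takes a point from camera to tool coordinates, whose origin is the TCP and whose axes are the flange's). Camera axes: x right, y down, z forward; pixel columns grow to the right and rows downward; lengths in mm; the calibration is good to about 2 mm. A picture is of the moment at which its call begins: read the wrist's pose just before it. There is no depth.
- ctrl.hand_in(): hands the job in; it is judged then, once.
The state is a dict: "t": time; "joints": joint angles; "qd": joint speeds; "effort": joint torques, N m; "tool_pos": TCP position; "ee_rot": TCP orientation; "wrist_force": force on the tool from outside, world axes, zero at the start; "torque": the same for the moment, N m; "grip_width": finger opening in mm; "grip_force": force on a finger pad.
Only numpy, scipy, OpenCV 4.12 (cv2) and the standard library are available. Lean on these libraries where they do the work, as an engineer would, in place of code of your own. Each camera call takes 0.05 s, during which the arm holds its last target. There are 200 camera calls.

### The job

Repack the camera kit into the open kraft carton, every part right down on the floor of its own place in the foam: lay the memory stick flat in the cross-shaped well inside the round recess, stand the large dome camera upright in that round recess on top of it, set the square mount plate boss up in the square recess and the small printed carton on its base in the oblong recess. The small dome camera, the round mount plate and the eraser do not belong to the kit: leave them where they lie.

Things in the scene. Friction and masses are not known exactly. Their poses are not given: they have to be found in the camera images.
- foam_round: Grey foam block (dark recess floor), 116 x 105 x 32 mm, fixed in the kraft carton; origin: centre of its underside, 4 mm above the mat; z up, x (116) along the carton, y across. Round recess 88 mm across, floor at z 20 mm. In it a cross-shaped well, floor at z 8 mm: slot 72 (x) x 34 mm (y) for the stick, crossed by a finger notch 40 (x) x 74 mm (y), for finger tips beside the stick.
- foam_square: Grey foam block (dark recess floor), 116 x 105 x 32 mm, fixed in the kraft carton; origin: centre of its underside, 4 mm above the mat; z up, x (116) along the carton, y across. Central square recess 82 x 82 mm, sides along x and y, floor at z 20 mm. The three blocks fill the carton in one row, in any order.
- foam_oblong: Grey foam block (dark recess floor), 116 x 105 x 32 mm, fixed in the kraft carton; origin: centre of its underside, 4 mm above the mat; z up, x (116) along the carton, y across. Central oblong recess 104 (x) x 78 mm (y), floor at z 20 mm. The open carton round the three blocks is 362 x 116 mm, its wall tops 2 mm above the foam.
- memory_stick: black memory stick with a metal plug, lying flat: 53 mm long in its y, 18 mm wide in x, 9 mm high. The black part runs from y -14 to +26 mm and is 8 mm high; the plug, 12 mm wide, points to -y. Origin: centre of its underside, z up; like all loose things it stands on the 3 mm mat. About 12 g. Belongs to the kit.
- big_camera: the large dome camera: round white foot 72 mm across and 22 mm high, black dome on it 60 mm across at 25 mm, rounding off to 54 mm height; grip it by the lower part of the dome, in any direction. Origin: centre of its underside, z up. About 160 g. Belongs to the kit.
- square_plate: light metal camera mount: square plate 66 x 66 mm (sides along its x and y), 10 mm thick, on it a round step 38 mm across up to 16 mm and a round boss 20 mm across up to 26 mm, by which it can be gripped. Origin: centre of its underside, z up. About 120 g. Belongs to the kit.
- product_carton: small printed carton, 62 mm wide in its x, 88 mm long in y, 45 mm high, closed and solid. Origin: centre of its underside, z up. About 130 g. Belongs to the kit.
- small_camera: look-alike, not of the kit: a smaller dome camera, white foot 50 mm across, black dome 39 mm across, 41 mm high. Origin: centre of its underside, z up.
- round_plate: look-alike, not of the kit: a round light mount plate, 66 mm across, 10 mm thick, with the same step and 20 mm boss up to 26 mm. Origin: centre of its underside, z up.
- eraser: look-alike, not of the kit: an eraser, 19 mm wide in its x, 42 mm long in y, 12 mm high, blue sleeve, white end. Origin: centre of its underside, z up.
Mind the look-alikes: they are no part of the job. There is more than one size of the product_carton; the one meant has the size given above.

How it is judged:
By the outcome, as a careful person would: the job done as asked, in the order asked, and still so for the second after the job is handed in, with the robot touching nothing.
It also fails if it takes over 86 s, if anything falls off the work surface, if the arm or the gripper's body presses on something with over 40 N, if the wrist force passes 120 N, or if a joint passes its speed limit or range.

## Working session

There is one attempt and no reset: what is moved stays moved. The work goes in short steps, Python scripts to look and compute and a tool call to move; the robot and the scene stay as the last step left them, time stands still between calls to the robot, and variables do not carry over. Pictures are saved under pics/ and viewed, at most 14 in all, crops included, and the job is handed in when it is done.

Besides the shell and the picture viewer there is one more tool, called after "Call:" as name(argument=value, ...) on one line, values as JSON. apply_moves: Moves the arm, as the interface text tells. Its arguments: {"type":"object","properties":{"motion":{"type":"string"}},"required":["motion"]}

```bash
ls; mkdir -p pics
python3 - <<'E'
from bench import ctrl
import cv2,numpy as np
s=ctrl.get_state();print(s)
for n in("scene","top"):
    f=ctrl.grab_frame(n);cv2.imwrite(f"pics/{n}0.png",f["color"][:,:,::-1])
    print(n,f["fx"],f["fy"],f["cx"],f["cy"],f["dist_coeffs"],np.round(f["T"],3).tolist())
E
```

```text
pics
{'t': 0.0, 'joints': array([ 1.19131515e+00,  9.18717410e-02,  1.23188205e+00,  2.21265225e-06,
        1.81980072e+00, -5.67022187e-02]), 'qd': array([-3.20858637e-04, -1.21993407e-04,  6.37338119e-06,  4.95548493e-04,
        4.26736496e-04,  1.63605523e-03]), 'effort': array([-5.45238108e-04, -4.58739066e+01, -4.18021524e+01,  7.33077854e-06,
        1.16961898e-02, -7.73956259e-06]), 'tool_pos': array([190.23815091, 568.79791654, 255.14527401]), 'ee_rot': array([[-9.48357718e-01,  3.17201997e-01, -7.28741006e-04],
       [ 3.17202814e-01,  9.48355976e-01, -1.82149412e-03],
       [ 1.13324315e-04, -1.95858671e-03, -9.99998076e-01]]), 'wrist_force': array([-0.40807532,  0.07920352,  0.44262371]), 'torque': array([-0.02999943,  0.0218142 ,  0.01375715]), 'grip_force': 0.0, 'grip_width': 85.7129691317151}
scene 396.1960851906414 396.1960851906414 282.1496230654275 210.81394019710032 [-0.1048779  0.         0.         0.         0.       ] [[-0.757, -0.474, 0.449, 166.702], [-0.653, 0.559, -0.511, 456.42], [-0.009, -0.68, -0.733, 720.975], [0.0, 0.0, 0.0, 1.0]]
top 520.07671694286 520.07671694286 274.44078573505124 197.0872889275283 [-0.18331203  0.          0.          0.          0.        ] [[0.007, -0.993, 0.12, 383.364], [-1.0, -0.007, 0.005, -10.704], [-0.004, -0.12, -0.993, 1520.804], [0.0, 0.0, 0.0, 1.0]]
```

View pics/top0.png

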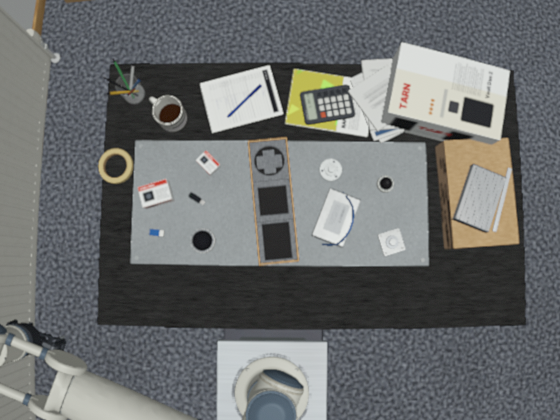

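View pics/scene0.png

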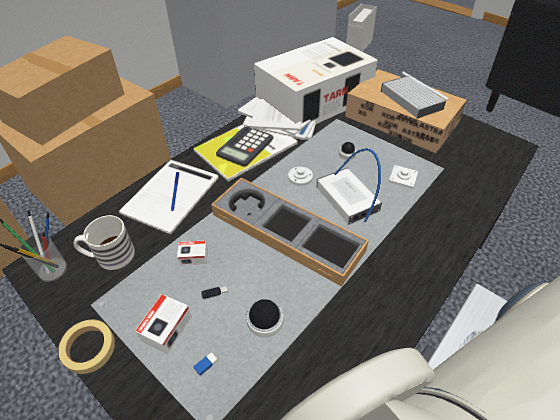

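The top view shows +x up and +y to the left. The carton runs along x at about (270,200), with the round recess at (269,160) and dark rectangles at (273,200) and (277,240).

Candidates by pixel:
- **Printed cartons:** large (155,193), small (207,161)
- **Dome cameras:** (202,240) big, (385,184) small
- **Plates:** (392,242) square, (331,169) round
- **Stick or eraser:** stick (196,198), eraser (156,232)

Next is one close crop to check these.

```bash
cat > h.py <<'E'
from bench import ctrl
import cv2,numpy as np
def grab(n):
    s=ctrl.get_state();f=ctrl.grab_frame(n)
    K=np.array([[f["fx"],0,f["cx"]],[0,f["fy"],f["cy"]],[0,0,1.]]);D=np.array(f["dist_coeffs"],float)
    if n=="wrist":
        W=np.eye(4);W[:3,:3]=s["ee_rot"];W[:3,3]=s["tool_pos"];T=W@np.array(f["tool_from_camera"])
    else:T=np.array(f["T"])
    return dict(img=f["color"][:,:,::-1].copy(),K=K,D=D,T=T)
def p2w(c,pts,z):
    u=cv2.undistortPoints(np.array(pts,float).reshape(-1,1,2),c["K"],c["D"])[:,0]
    d=np.c_[u,np.ones(len(u))]@c["T"][:3,:3].T;o=c["T"][:3,3]
    return o+d*((np.reshape(z,(-1,1))-o[2])/d[:,2:])
def w2p(c,P):
    I=np.linalg.inv(c["T"])
    return cv2.projectPoints(np.array(P,float).reshape(-1,1,3),cv2.Rodrigues(I[:3,:3])[0],I[:3,3],c["K"],c["D"])[0][:,0]
def crop(c,box,k,name,grid=None):
    x0,y0,x1,y1=box;cv2.imwrite("pics/"+name,cv2.resize(c["img"][y0:y1,x0:x1],None,fx=k,fy=k,interpolation=cv2.INTER_CUBIC))
E
python3 - <<'E'
from h import *
c=grab("top")
crop(c,(130,135,310,270),4.4,"topc.png")
P=dict(rr=(269,160),sq=(273,200),ob=(277,240),big=(202,240),stick=(196,198),carton=(155,190),scart=(207,161),plate=(392,242),eraser=(156,232),rp=(331,169),sc=(385,184))
for k,v in P.items(): print(k,np.round(p2w(c,[v],20)[0]))
w=grab("wrist");cv2.imwrite("pics/w0.png",w["img"]);print(w["K"],w["D"],np.round(w["T"],2))
E
```

```text
rr [675.  13.  20.]
sq [557.   0.  20.]
ob [441. -12.  20.]
big [439. 205.  20.]
stick [561. 225.  20.]
carton [584. 348.  20.]
scart [671. 196.  20.]
plate [ 436. -346.   20.]
eraser [460. 341.  20.]
rp [ 649. -169.   20.]
sc [ 606. -328.   20.]
[[340.73085513   0.         273.23756051]
 [  0.         340.73085513 209.27696083]
 [  0.           0.           1.        ]] [-0.07930906  0.          0.          0.          0.        ] [[ 3.2000e-01  9.1000e-01  2.5000e-01  1.2601e+02]
 [ 9.5000e-01 -3.1000e-01 -9.0000e-02  5.8993e+02]
 [-0.0000e+00  2.7000e-01 -9.6000e-01  3.7502e+02]
 [ 0.0000e+00  0.0000e+00  0.0000e+00  1.0000e+00]]
```

View pics/topc.png

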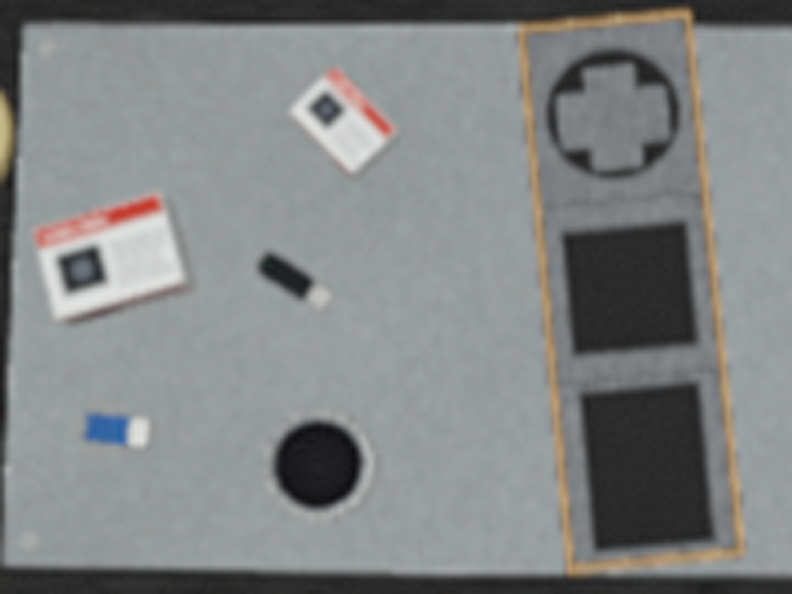

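View pics/w0.png

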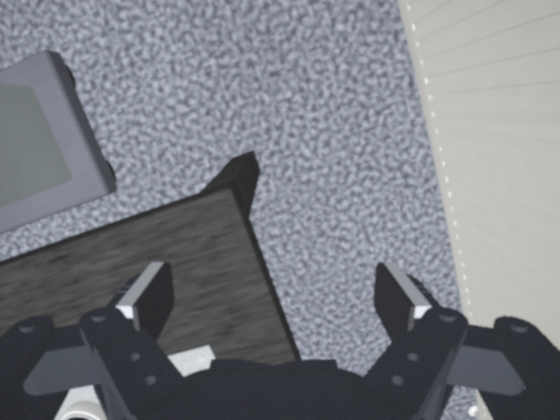

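The crop confirms the choices. The larger printed carton is at crop (110,258), the stick at (295,280) with its plug at lower right, and the big camera at (319,464). In the foam row the round recess is far, the square is in the middle and the oblong is near. The wrist view only shows the cart edge and floor beyond the gripper.

Run:
```python
from h import *
c=grab("top")
def w(pts,z): return p2w(c,[(x/4.4+130-.5,y/4.4+135-.5) for x,y in pts],z)[:,:2]
def rect(n,pts,z):
    q=w(pts,z);e=np.roll(q,-1,0)-q
    print(n,q.mean(0).round(1),"len",np.linalg.norm(e,axis=1).round(1),"ang",np.degrees(np.arctan2(e[:,1],e[:,0])).round(1))
rect("kraft",[(521,25),(690,10),(742,550),(570,574)],38)
rect("sq",[(563,233),(686,222),(697,343),(573,354)],24)
rect("ob",[(582,395),(698,384),(714,538),(596,549)],24)
rect("carton",[(37,235),(160,197),(186,284),(60,320)],48)
rect("small",[(290,107),(335,68),(397,130),(354,173)],30)
rect("stick",[(270,252),(330,285),(322,304),(260,273)],10)
print("round",w([(613,113)],26),"big",w([(319,464)],30))
crop(c,(300,140,440,265),4.4,"topr.png")
# square crop of plate enlarged
s=grab("scene");crop(s,(280,120,460,255),4.4,"scn.png")
```

```text
kraft [556.1   0.8] len [112.6 357.4 112.  362.9] ang [ -84.5 -174.3   98.3    5.8]
sq [556.4   1.4] len [81.6 80.6 81.7 80.5] ang [ -84.4 -174.6   95.5    5.3]
ob [439.2 -11.1] len [ 76.4 101.1  77.2 101. ] ang [ -84.2 -173.8   95.7    5.7]
carton [570.3 342. ] len [85.7 60.5 86.8 58.9] ang [ -72.6 -161.5  106.3   17.5]
small [667.1 192.2] len [39.7 59.7 40.3 62.5] ang [ -48.  -134.6  136.1   44.8]
stick [562.7 224.9] len [46.5 13.8 47.  15.6] ang [-118.1  158.4   64.1  -24.2]
round [[673.03954079  13.41113321]] big [[438.42973659 203.42528779]]
```

View pics/topr.png

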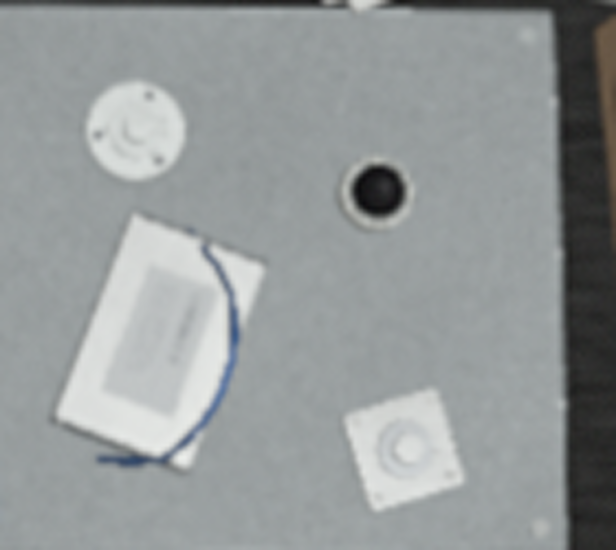

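The right-hand crop shows the square plate at crop (405,449) and the round plate at (136,130). The white box with a cable lies between them, so I'll carry above it. First I'll turn the tool to the stick's yaw, then move close to look.

Call:
apply_moves(motion="-1 0 0 0 0 0 9.75;-1 0 0 0 0 0 9.75;-1 0 0 0 0 0 9.75;-1 0 0 0 0 0 9.75;-1 0 0 0 0 0 9.75")

```text
t: 0.92
tool_pos: [190.3, 569.0, 256.2]
ee_rot: [[-0.382, 0.924, -0.0], [0.924, 0.382, -0.0], [-0.0, -0.0, -1.0]]
wrist_force: [0.6, -0.1, 0.1]
grip_width: 85.6
grip_force: 0.0
```

Call:
apply_moves(motion="-1 0 0 0 0 0 9.75;-1 0 0 0 0 0 9.75;-1 0 0 0 0 0 9.75;-1 0 0 0 0 0 9.75;-1 0 0 0 0 0 9.75")

```text
t: 1.55
tool_pos: [190.4, 569.0, 256.2]
ee_rot: [[0.443, 0.896, -0.0], [0.896, -0.443, -0.0], [-0.0, -0.0, -1.0]]
wrist_force: [1.1, 0.3, 0.1]
grip_width: 85.4
grip_force: 0.0
```

Call:
apply_moves(motion="0.3 -0.015 0.032 0 0 0 0;0.3 -0.015 0.032 0 0 0 0;0.3 -0.015 0.032 0 0 0 0;0.3 -0.015 0.032 0 0 0 0;0.3 -0.015 0.032 0 0 0 0")

```text
t: 2.17
tool_pos: [301.9, 430.5, 256.3]
ee_rot: [[0.438, 0.899, 0.0], [0.899, -0.438, 0.0], [0.0, 0.0, -1.0]]
wrist_force: [1.0, 0.0, 0.1]
grip_width: 30.2
grip_force: 0.0
```

Call:
apply_moves(motion="0.3 -0.015 0.032 0.005 0 0 0;0.3 -0.015 0.032 0.005 0 0 0;0.3 -0.015 0.032 0.005 0 0 0;0.3 -0.015 0.032 0.005 0 0 0;0.3 -0.015 0.032 0.005 0 0 0")

```text
t: 2.8
tool_pos: [412.8, 293.0, 231.2]
ee_rot: [[0.438, 0.899, 0.0], [0.899, -0.438, 0.0], [0.0, 0.0, -1.0]]
wrist_force: [0.0, 0.6, 0.3]
grip_width: 29.8
grip_force: 0.0
```

Call:
apply_moves(motion="0.3 -0.015 0.032 0.006 0 0 0;0.3 -0.015 0.032 0.006 0 0 0;0.3 -0.015 0.032 0.006 0 0 0;0.3 -0.015 0.032 0.006 0 0 0;0.3 -0.015 0.032 0.006 0 0 0")

```text
t: 3.42
tool_pos: [523.8, 155.4, 201.1]
ee_rot: [[0.438, 0.899, 0.0], [0.899, -0.438, 0.0], [0.0, 0.0, -1.0]]
wrist_force: [0.7, -0.1, -0.1]
grip_width: 29.9
grip_force: 0.0
```

Run:
```python
from h import *
w=grab("wrist");cv2.imwrite("pics/w1.png",w["img"])
print(w2p(w,[[562.7,224.9,8],[673,13,26],[438,203,30]]).round())
```

```text
[[278. 101.]
 [476. 257.]
 [161. 189.]]
```

View pics/w1.png

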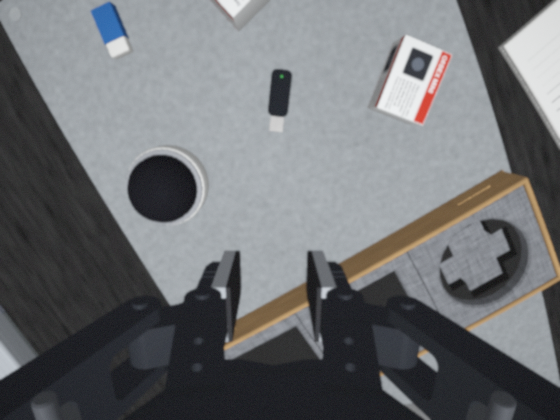

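This close view shows the stick from (281,69) to its plug tip at (276,132). The big camera's dome is at about (162,189), and the round recess rim is around (485,260). The pads are 30 mm apart, so closure maps linearly to opening.

Run:
```python
from h import *
w=grab("wrist")
q=p2w(w,[(281.5,69),(276,132)],[11,7])[:,:2]
d=q[0]-q[1];print("stick c",q.mean(0).round(1),np.linalg.norm(d).round(1),"dir",np.degrees(np.arctan2(d[1],d[0])).round(1))
s=ctrl.get_state();R=s["ee_rot"];t=np.r_[q.mean(0),100]
print("tool delta",(R.T@(t-s["tool_pos"])).round(1))
# check recess rim and foot with overlays by fit
a=np.linspace(0,2*np.pi,60)
def circ(c,r,z): return np.c_[c[0]+r*np.cos(a),c[1]+r*np.sin(a),0*a+z]
im=w["img"]
y=np.radians(5.6);X=np.array([np.cos(y),np.sin(y)]);Y=np.array([-X[1],X[0]])
o=np.array([556,1.])+116*X
L=[circ(o,44,36),circ([438.4,203.4],36,25),circ([438.4,203.4],30,28)]
def box(c,x,y,z):return np.array([np.r_[c+X*i*x/2+Y*j*y/2,z] for i,j in((1,1),(1,-1),(-1,-1),(-1,1))])
L+=[box(o,72,34,24),box(o,40,74,24),box(np.array([556,1.]),362,116,38)]
for l in L: cv2.polylines(im,[np.int32(w2p(w,l)*8)],True,(0,0,255),1,cv2.LINE_AA,3)
cv2.imwrite("pics/ov1.png",cv2.resize(im,None,fx=1.42,fy=1.42))
```

```text
stick c [564.9 220.3] 53.5 dir 58.9
tool delta [77.8  7.2 99.7]
```

View pics/ov1.png

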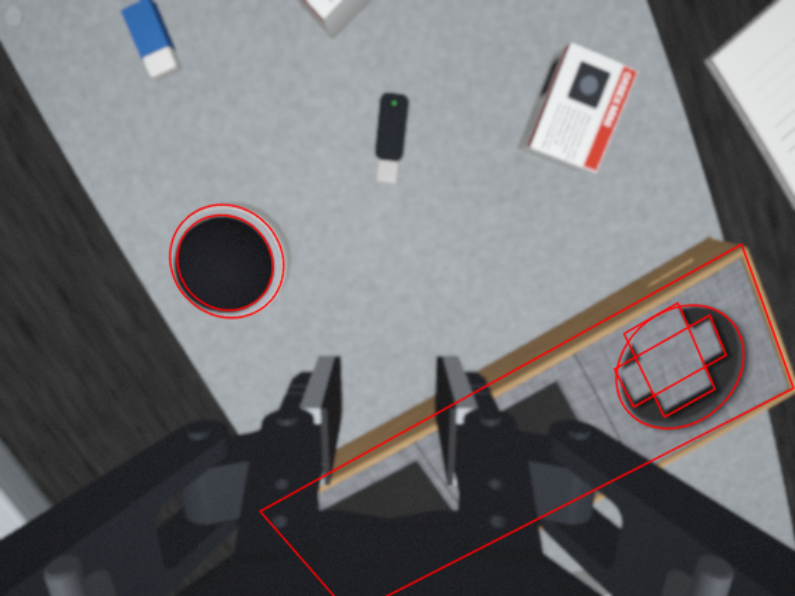

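The overlay fits the recess rim, carton and dome to within about 2 mm, so the poses stand. Now I'll grasp the stick.

Call:
apply_moves(motion="0.1 0 0 0 0 0 5;0.1 0.026 0.001 0.02 0 0 0;0.1 0.026 0 0.03 0 0 0;0.1 0.025 0 0.03 0 0 0;0.1 0 0 0.03 0 0 0")

```text
t: 4.15
tool_pos: [563.6, 224.0, 90.3]
ee_rot: [[0.513, 0.858, -0.0], [0.858, -0.513, 0.001], [0.001, -0.0, -1.0]]
wrist_force: [-0.7, -0.3, -0.0]
grip_width: 38.4
grip_force: 0.0
```

Call:
apply_moves(motion="0.1 0 0 0.03 0 0 0;0.1 0 0 0.02 0 0 0;0.1 0 0 0.006 0 0 0;0.1 0 0 0 0 0 0;0.1 0 0 0 0 0 0")

```text
t: 4.78
tool_pos: [564.5, 222.1, 37.0]
ee_rot: [[0.515, 0.857, 0.002], [0.857, -0.515, 0.001], [0.002, 0.002, -1.0]]
wrist_force: [0.1, -0.4, 0.4]
grip_width: 38.4
grip_force: 0.0
```

Run:
```python
from h import *
w=grab("wrist");s=grab("scene")
q=w2p(s,[[564.9,220.3,10]])[0].astype(int);print(q)
a=cv2.resize(s["img"][q[1]-50:q[1]+50,q[0]-60:q[0]+60],None,fx=4,fy=4);b=w["img"][20:420,120:420]
cv2.imwrite("pics/st.png",np.hstack([a,b]))
```

```text
[214 288]
```

View pics/st.png

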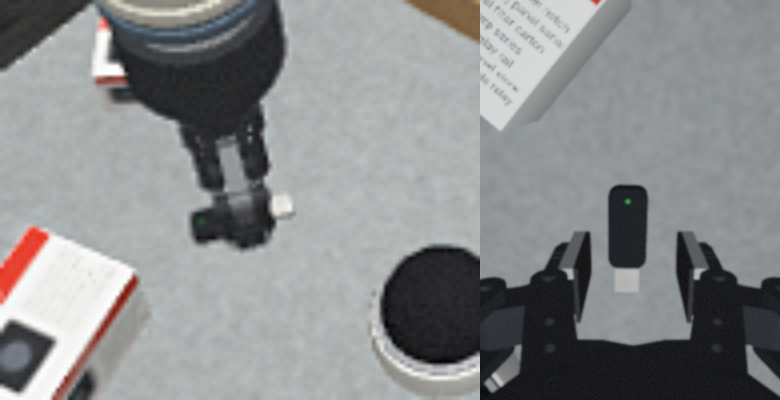

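The scene and wrist crops show the stick lying centred between the pads. I'll go down another 6 mm and close.

Call:
apply_moves(motion="0.1 0 0 0.004 0 0 0;0.1 0 0 0.002 0 0 0;0.1 0 0 0 0 0 0;1 0 0 0 0 0 0;1 0 0 0 0 0 0")

```text
t: 5.5
tool_pos: [563.9, 221.9, 29.7]
ee_rot: [[0.515, 0.857, 0.001], [0.857, -0.515, 0.0], [0.001, 0.0, -1.0]]
wrist_force: [0.2, -0.3, 0.7]
grip_width: 15.6
grip_force: 59.1
```

Call:
apply_moves(motion="1 0 0 0 0 0 0;1 0 0 0 0 0 0;1 0 0 0 0 0 0;1 0 0 -0.01 0 0 0;1 0 0 -0.02 0 0 0")

```text
t: 6.12
tool_pos: [563.0, 221.7, 59.2]
ee_rot: [[0.515, 0.857, -0.002], [0.857, -0.515, -0.001], [-0.002, -0.002, -1.0]]
wrist_force: [0.1, -0.3, -0.1]
grip_width: 15.9
grip_force: 59.2
```

Call:
apply_moves(motion="1 0 0 -0.018 0 0 8.9;1 0 0 -0.018 0 0 8.9;1 0 0 -0.018 0 0 8.9;1 0 0 -0.018 0 0 8.9;1 0 0 -0.018 0 0 8.9")

```text
t: 6.75
tool_pos: [563.8, 222.0, 151.7]
ee_rot: [[0.969, 0.246, 0.002], [0.246, -0.969, 0.001], [0.002, -0.0, -1.0]]
wrist_force: [0.5, 0.6, -0.5]
grip_width: 15.8
grip_force: 59.2
```

Call:
apply_moves(motion="1 0 0 0 0 0 8.9;1 0.0147 0.0364 0 0 0 0;1 0.0147 0.0364 0 0 0 0;1 0.0147 0.0364 0 0 0 0;1 0.0147 0.0364 0 0 0 0")

```text
t: 7.38
tool_pos: [637.1, 81.7, 151.2]
ee_rot: [[0.995, 0.098, 0.002], [0.098, -0.995, 0.0], [0.002, -0.0, -1.0]]
wrist_force: [1.8, 0.1, 0.3]
grip_width: 15.9
grip_force: 59.2
```

Call:
apply_moves(motion="1 0.0147 0.0364 0 0 0 0;1 0.0147 0.0364 0 0 0 0;1 0 0 0.02 0 0 0;1 0 0 0.03 0 0 0;1 0 0 0.02 0 0 0")

```text
t: 8.0
tool_pos: [671.9, 13.9, 77.6]
ee_rot: [[0.995, 0.098, -0.002], [0.098, -0.995, 0.0], [-0.002, -0.001, -1.0]]
wrist_force: [-0.5, -0.5, -0.4]
grip_width: 15.4
grip_force: 59.2
```

Run:
```python
from h import *
w=grab("wrist");s=grab("scene");print(ctrl.get_state()["tool_pos"])
a=cv2.resize(s["img"][150:250,200:320],None,fx=4,fy=4);b=w["img"][20:420,120:420]
cv2.imwrite("pics/pl1.png",np.hstack([a,b]))
```

```text
[670.86359277  13.96653649  75.79492547]
```

View pics/pl1.png

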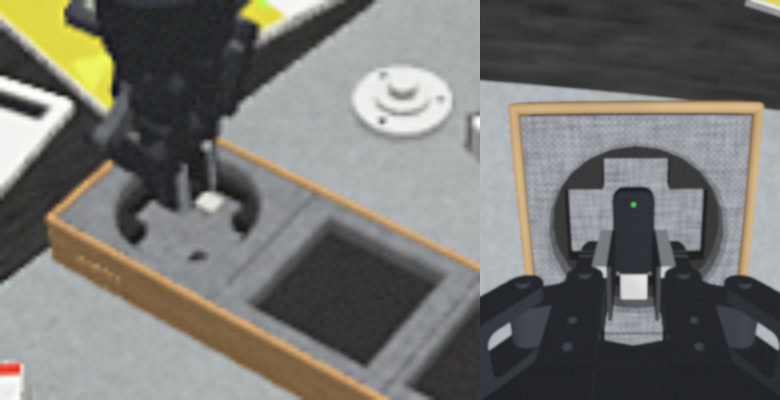

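The wrist crop shows the stick in line with the slot: stick column about 633, slot centre about 636. I'll check the x offset from the slot's far edge.

Run:
```python
from h import *
w=grab("wrist");s=ctrl.get_state()
q=p2w(w,[(275,177),(275,177),(208,208+0),(344,208),(275,168)],[24,12,24,24,36])
print(((q-s["tool_pos"])@s["ee_rot"]).round(1), s["tool_pos"])
```

```text
[[ 36.2   1.3  53.8]
 [ 34.1   1.3  65.8]
 [ 19.9 -33.7  53.9]
 [ 19.9  37.4  53.8]
 [ 42.7   1.2  41.8]] [671.7709862   13.84151021  77.89968802]
```

The fit is within 1.5 mm. Lower and release.

Call:
apply_moves(motion="1 0 0.0015 0.015 0 0 0;1 0 0 0.012 0 0 0;1 0 0 0.008 0 0 0;1 0 0 0.002 0 0 0;1 0 0 0 0 0 0")

```text
t: 8.78
tool_pos: [673.0, 11.6, 42.4]
ee_rot: [[0.995, 0.098, 0.0], [0.098, -0.995, -0.0], [0.0, 0.0, -1.0]]
wrist_force: [-0.2, 0.2, 0.6]
grip_width: 15.8
grip_force: 59.2
```

Call:
apply_moves(motion="1 0 0 0.001 0 0 0;1 0 0 0.001 0 0 0;1 0 0 0 0 0 0;1 0 0 0 0 0 0;1 0 0 0 0 0 0")

```text
t: 9.4
tool_pos: [673.3, 11.7, 41.5]
ee_rot: [[0.995, 0.098, 0.001], [0.098, -0.995, -0.0], [0.001, 0.0, -1.0]]
wrist_force: [-2.0, -0.0, 5.0]
grip_width: 15.7
grip_force: 59.9
```

It makes contact at 5 N. Release, rise and look.

Call:
apply_moves(motion="0.3 0 0 0 0 0 0;0.3 0 0 0 0 0 0;0.3 0 0 0 0 0 0;0.3 0 0 -0.02 0 0 0;0.3 0 0 -0.03 0 0 0")

```text
t: 10.02
tool_pos: [672.4, 11.6, 90.7]
ee_rot: [[0.995, 0.098, -0.002], [0.098, -0.995, 0.0], [-0.002, -0.0, -1.0]]
wrist_force: [0.7, -0.1, 1.4]
grip_width: 30.3
grip_force: 0.0
```

Call:
apply_moves(motion="-1 0 0 -0.04 0 0 0;-1 -0.025 0 -0.02 0 0 0;-1 -0.025 0 0 0 0 0;-1 -0.01 0 0 0 0 0;-1 0 0 0 0 0 0")

```text
t: 10.65
tool_pos: [613.2, 5.8, 151.0]
ee_rot: [[0.995, 0.098, 0.001], [0.098, -0.995, 0.0], [0.001, 0.0, -1.0]]
wrist_force: [-0.7, 0.4, -0.5]
grip_width: 85.4
grip_force: 0.0
```

Run:
```python
from h import *
w=grab("wrist");s=ctrl.get_state();print(s["tool_pos"])
o=[672.5,12.6]
q=w2p(w,[[*o,20]])[0].astype(int);print(q)
crop(w,(max(q[0]-110,0),max(q[1]-110,0),q[0]+110,q[1]+110),2.5,"s2.png")
```

```text
[613.45864164   5.82036416 150.57232559]
[270 126]
```

View pics/s2.png

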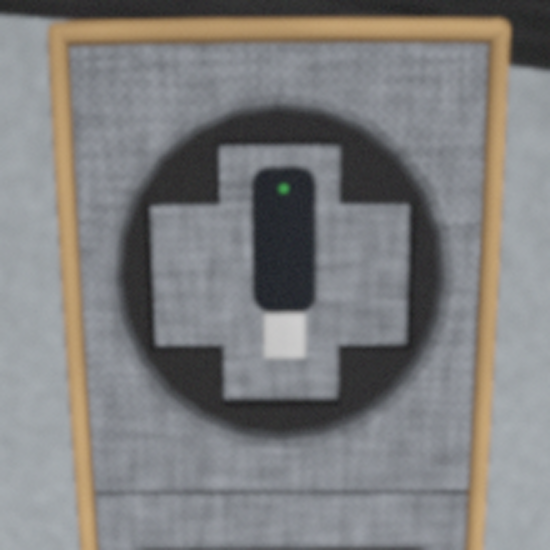

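The stick lies flat and well inside the slot. Next I'll move short of the big camera and measure its dome numerically.

Call:
apply_moves(motion="-0.57 -0.029 -0.0266 0 0 0 0;-0.57 -0.029 -0.0266 0 0 0 0;-0.57 -0.029 -0.0266 0 0 0 0;-0.57 -0.029 -0.0266 0 0 0 0;-0.57 -0.029 -0.0266 0 0 0 0")

```text
t: 11.32
tool_pos: [455.4, 124.9, 150.1]
ee_rot: [[0.995, 0.098, -0.0], [0.098, -0.995, 0.0], [-0.0, -0.0, -1.0]]
wrist_force: [-0.7, 0.1, 0.1]
grip_width: 67.3
grip_force: 0.0
```

Call:
apply_moves(motion="-0.57 -0.029 -0.0266 0 0 0 0;-0.57 -0.029 -0.0266 0 0 0 0;-0.57 -0.029 -0.0266 0 0 0 0;-0.57 0 0 0 0 0 0;-0.57 0 0 0 0 0 0")

```text
t: 11.95
tool_pos: [362.2, 194.9, 150.4]
ee_rot: [[0.995, 0.098, 0.0], [0.098, -0.995, -0.0], [0.0, 0.0, -1.0]]
wrist_force: [0.6, 0.1, 0.1]
grip_width: 66.7
grip_force: 0.0
```

Run:
```python
from h import *
w=grab("wrist");s=ctrl.get_state();cv2.imwrite("pics/cam.png",w["img"])
g=cv2.cvtColor(w["img"],cv2.COLOR_BGR2GRAY)
e=w2p(w,[[439,203,28]])[0];print("exp",e)
for th in(45,60):
  n,l,st,ce=cv2.connectedComponentsWithStats((g<th).astype(np.uint8))
  i=np.argmin(np.linalg.norm(ce[1:]-e,axis=1)+1e3*(st[1:,4]<500))+1
  cn=max(cv2.findContours((l==i).astype(np.uint8),0,1)[0],key=len)
  (x,y),ax,_=cv2.fitEllipse(cv2.convexHull(cn))
  q=p2w(w,[(x,y)],28)[0];print(st[i],(x,y),ax,q,((q-s["tool_pos"])@s["ee_rot"]).round(1))
```

```text
exp [271.49984762 101.06073344]
[230  55  64  88 910] (270.8589172363281, 98.3120346069336) (82.55152130126953, 87.24425506591797) [440.76419267 203.60956257  28.        ] [ 79.   -1.3 122.3]
[ 229   54   86   89 5965] (271.647216796875, 98.18274688720703) (85.4511489868164, 88.4938735961914) [440.90124383 203.08323469  28.        ] [ 79.1  -0.8 122.3]
```

Call:
apply_moves(motion="-0.57 0.027 -0.001 0 0 0 0;-0.57 0.027 0 0 0 0 0;-0.57 0.025 0 0.02 0 0 0;-0.57 0 0 0.03 0 0 0;-0.57 0 0 0.03 0 0 0")

```text
t: 12.62
tool_pos: [441.3, 202.7, 69.0]
ee_rot: [[0.995, 0.096, -0.001], [0.096, -0.995, -0.0], [-0.001, 0.0, -1.0]]
wrist_force: [0.5, 0.3, 0.0]
grip_width: 67.1
grip_force: 0.0
```

Call:
apply_moves(motion="-0.57 0 0 0.012 0 0 0;-0.57 0 0 0.002 0 0 0;-0.57 0 0 0.002 0 0 0;-0.57 0 0 0.002 0 0 0;-0.57 0 0 0 0 0 0")

```text
t: 13.25
tool_pos: [440.3, 203.8, 52.9]
ee_rot: [[0.995, 0.098, 0.001], [0.098, -0.995, 0.0], [0.001, -0.0, -1.0]]
wrist_force: [-0.6, 0.4, -0.1]
grip_width: 66.8
grip_force: 0.0
```

Call:
apply_moves(motion="-0.57 0 0 0.001 0 0 0;-0.57 0 0 0.001 0 0 0;-0.57 0 0 0.001 0 0 0;-0.57 0 0 0.001 0 0 0;-0.57 0 0 0 0 0 0")

```text
t: 13.88
tool_pos: [440.0, 203.6, 48.1]
ee_rot: [[0.995, 0.098, -0.0], [0.098, -0.995, -0.0], [-0.0, 0.0, -1.0]]
wrist_force: [1.2, -0.7, -0.0]
grip_width: 67.0
grip_force: 0.0
```

Run:
```python
from h import *
s=grab("scene");print(ctrl.get_state()["wrist_force"])
q=w2p(s,[[440,203,35]])[0].astype(int)
crop(s,(q[0]-45,q[1]-50,q[0]+45,q[1]+30),6,"gc.png")
```

```text
[-0.62407782  0.17854041  0.26142854]
```

View pics/gc.png

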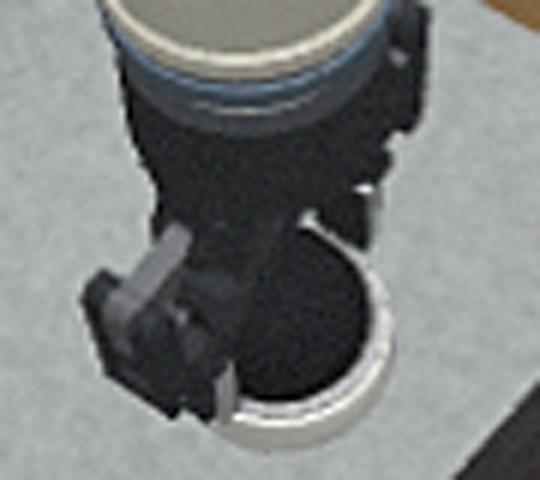

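The near fingertip hangs just above the foot rim, at crop (225,400). I'll feel a little further down.

Call:
apply_moves(motion="-0.57 0 0 0.001 0 0 0;-0.57 0 0 0.001 0 0 0;-0.57 0 0 0.001 0 0 0;-0.57 0 0 0 0 0 0;-0.57 0 0 0 0 0 0")

```text
t: 14.55
tool_pos: [440.1, 203.6, 45.3]
ee_rot: [[0.995, 0.098, 0.0], [0.098, -0.995, 0.0], [0.0, -0.0, -1.0]]
wrist_force: [0.1, -0.9, -0.5]
grip_width: 67.1
grip_force: 0.0
```

Call:
apply_moves(motion="-0.57 0 0 0.001 0 0 0;-0.57 0 0 0.001 0 0 0;-0.57 0 0 0 0 0 0;-0.57 0 0 0 0 0 0;-0.57 0 0 0 0 0 0")

```text
t: 15.18
tool_pos: [440.1, 203.6, 43.3]
ee_rot: [[0.995, 0.098, -0.0], [0.098, -0.995, -0.0], [-0.0, 0.0, -1.0]]
wrist_force: [0.4, 0.3, 0.4]
grip_width: 67.0
grip_force: 0.0
```

Call:
apply_moves(motion="1 0 0 0 0 0 0;1 0 0 0 0 0 0;1 0 0 0 0 0 0;1 0 0 0 0 0 0;1 0 0 0 0 0 0")

```text
t: 15.8
tool_pos: [441.1, 203.7, 46.0]
ee_rot: [[0.995, 0.097, 0.003], [0.097, -0.995, 0.0], [0.003, -0.0, -1.0]]
wrist_force: [-3.9, -2.4, 13.2]
grip_width: 55.4
grip_force: 63.9
```

The closing fingers swung forward onto the foot, giving 13 N. I'll reopen, rise 3 mm and close again.

Call:
apply_moves(motion="-0.57 0 0 0 0 0 0;-0.57 0 0 0 0 0 0;-0.57 0 0 -0.003 0 0 0;-0.57 0 0 0 0 0 0;1 0 0 0 0 0 0")

```text
t: 16.42
tool_pos: [440.4, 203.8, 47.3]
ee_rot: [[0.995, 0.098, 0.001], [0.098, -0.995, 0.0], [0.001, -0.0, -1.0]]
wrist_force: [-0.1, -0.1, 0.3]
grip_width: 55.2
grip_force: 63.3
```

Call:
apply_moves(motion="1 0 0 0 0 0 0;1 0 0 0 0 0 0;1 0 0 0 0 0 0;1 0 0 0 0 0 0;1 0 0 0 0 0 0")

```text
t: 17.05
tool_pos: [440.4, 203.8, 47.2]
ee_rot: [[0.995, 0.098, 0.001], [0.098, -0.995, 0.0], [0.001, -0.0, -1.0]]
wrist_force: [-2.0, 0.3, 5.7]
grip_width: 55.5
grip_force: 63.0
```

Call:
apply_moves(motion="1 0 0 -0.005 0 0 0;1 0 0 -0.01 0 0 0;1 0 0 -0.02 0 0 0;1 0 0 -0.02 0 0 0;1 0 0 0 0 0 0")

```text
t: 17.68
tool_pos: [441.1, 204.1, 103.4]
ee_rot: [[0.995, 0.098, 0.004], [0.098, -0.995, 0.001], [0.004, -0.001, -1.0]]
wrist_force: [0.3, 0.7, -1.6]
grip_width: 55.6
grip_force: 63.7
```

Run:
```python
from h import *
st=ctrl.get_state();print(st["tool_pos"],st["wrist_force"],st["grip_width"])
w=grab("wrist");s=grab("scene")
q=w2p(s,[[440,203,75]])[0].astype(int)
a=cv2.resize(s["img"][q[1]-50:q[1]+50,q[0]-50:q[0]+50],(400,400));b=w["img"][20:420,80:470]
cv2.imwrite("pics/gc2.png",np.hstack([a,b]))
```

```text
[441.09717909 204.05661791 103.41420166] [ 0.30778076  0.68585144 -1.56253648] 55.593964612216524
```

View pics/gc2.png

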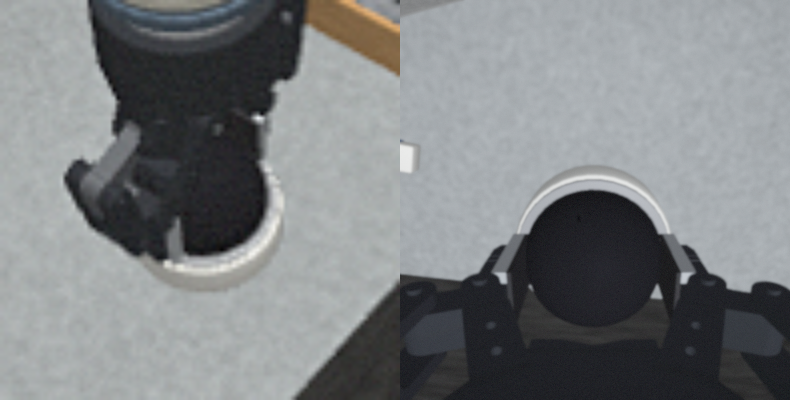

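The camera is held level by the dome and the wrist force reads 1.6 N, matching its weight. Carry it to the round recess.

Call:
apply_moves(motion="1 0 0 -0.02 0 0 0;1 0 0 -0.022 0 0 0;1 0.0264 0.0267 0 0 0 0;1 0.0264 0.0267 0 0 0 0;1 0.0264 0.0267 0 0 0 0")

```text
t: 18.4
tool_pos: [527.6, 131.0, 144.1]
ee_rot: [[0.995, 0.098, 0.0], [0.098, -0.995, 0.0], [0.0, -0.0, -1.0]]
wrist_force: [-0.5, 0.8, -1.9]
grip_width: 55.7
grip_force: 63.8
```

Call:
apply_moves(motion="1 0.0264 0.0267 0 0 0 0;1 0.0264 0.0267 0 0 0 0;1 0.0264 0.0267 0 0 0 0;1 0.0264 0.0267 0 0 0 0;1 0.0264 0.0267 0 0 0 0")

```text
t: 19.02
tool_pos: [672.0, 10.9, 143.7]
ee_rot: [[0.995, 0.098, -0.0], [0.098, -0.995, 0.0], [-0.0, -0.0, -1.0]]
wrist_force: [-0.1, -0.2, -0.3]
grip_width: 55.5
grip_force: 63.8
```

Call:
apply_moves(motion="1 0 0 0.01 0 0 0;1 0 0 0.02 0 0 0;1 0 0 0.015 0 0 0;1 0 0 0 0 0 0;1 0 0 0 0 0 0")

```text
t: 19.65
tool_pos: [671.0, 12.2, 98.8]
ee_rot: [[0.995, 0.098, 0.001], [0.098, -0.995, 0.0], [0.001, 0.0, -1.0]]
wrist_force: [0.7, 1.0, -0.9]
grip_width: 55.1
grip_force: 63.8
```

Call:
apply_moves(motion="1 0.001 0 0.01 0 0 0;1 0 0 0.01 0 0 0;1 0 0 0.005 0 0 0;1 0 0 0.003 0 0 0;1 0 0 0 0 0 0")

```text
t: 20.27
tool_pos: [672.2, 11.8, 71.3]
ee_rot: [[0.995, 0.098, 0.001], [0.098, -0.995, 0.0], [0.001, 0.0, -1.0]]
wrist_force: [-3.3, -1.2, 2.7]
grip_width: 55.4
grip_force: 64.3
```

Call:
apply_moves(motion="1 0 0 0.001 0 0 0;1 0 0 0.001 0 0 0;1 0 0 0 0 0 0;1 0 0 0 0 0 0;1 0 0 0 0 0 0")

```text
t: 20.9
tool_pos: [672.2, 11.8, 71.2]
ee_rot: [[0.995, 0.098, 0.001], [0.098, -0.995, -0.0], [0.001, 0.0, -1.0]]
wrist_force: [-7.4, -0.2, 10.8]
grip_width: 55.7
grip_force: 64.9
```

It is seated: contact at 71.2, the same +2.7 mm offset as the stick. Release and rise.

Call:
apply_moves(motion="-0.57 0 0 0 0 0 0;-0.57 0 0 0 0 0 0;-0.57 0 0 -0.005 0 0 0;-0.57 0 0 -0.03 0 0 0;-0.57 0 0 -0.04 0 0 0")

```text
t: 21.52
tool_pos: [671.4, 11.8, 142.4]
ee_rot: [[0.995, 0.098, -0.003], [0.098, -0.995, 0.0], [-0.003, -0.0, -1.0]]
wrist_force: [0.5, -0.5, 0.6]
grip_width: 67.2
grip_force: 0.0
```

Run:
```python
from h import *
c=grab("top")
q=p2w(c,[(x/4.4+299.5,y/4.4+139.5) for x,y in [(345,415),(435,388),(466,481),(377,510),(407,448)]],[13]*4+[29])[:,:2]
e=np.roll(q[:4],-1,0)-q[:4];print(q[:4].mean(0),q[4],np.degrees(np.arctan2(e[:,1],e[:,0])),np.linalg.norm(e,axis=1))
```

```text
[ 438.08600928 -347.25528591] [ 437.79779708 -344.41141047] [ -73.51628248 -161.94869193  107.53792333   18.36331974] [63.71233846 65.07145944 63.33027636 66.24792163]
```

The square plate is at about (438,-346) with yaw 17.6°. I'll route high and around the box with the cable.

Call:
apply_moves(motion="-0.2 0 0 -0.05 0 0 -6;-0.2 0 0 -0.055 0 0 -6;-0.2 0 0 -0.05 0 0 0;-0.2 -0.0448 -0.0086 0 0 0 0;-0.2 -0.0448 -0.0086 0 0 0 0")

```text
t: 22.2
tool_pos: [581.4, 0.9, 298.7]
ee_rot: [[0.953, 0.303, 0.001], [0.303, -0.953, -0.0], [0.001, 0.001, -1.0]]
wrist_force: [-0.4, -0.3, 0.3]
grip_width: 51.5
grip_force: 0.0
```

Call:
apply_moves(motion="-0.2 -0.0448 -0.0086 0 0 0 0;-0.2 -0.0448 -0.0086 0 0 0 0;-0.2 -0.0448 -0.0086 0 0 0 0;-0.2 -0.0448 -0.0086 0 0 0 0;-0.2 -0.0178 0.0403 0 0 0 0")

```text
t: 22.82
tool_pos: [393.9, -63.1, 299.6]
ee_rot: [[0.952, 0.306, 0.004], [0.306, -0.952, -0.0], [0.004, 0.002, -1.0]]
wrist_force: [1.1, -0.6, 0.1]
grip_width: 51.7
grip_force: 0.0
```

Call:
apply_moves(motion="-0.2 -0.0178 0.0403 0 0 0 0;-0.2 -0.0178 0.0403 0 0 0 0;-0.2 -0.0178 0.0403 0 0 0 0;-0.2 -0.0178 0.0403 0 0 0 0;-0.2 -0.0178 0.0403 0 0 0 0")

```text
t: 23.45
tool_pos: [371.3, -284.6, 298.5]
ee_rot: [[0.953, 0.302, 0.001], [0.302, -0.953, -0.001], [0.001, 0.001, -1.0]]
wrist_force: [0.3, 0.1, 0.5]
grip_width: 51.3
grip_force: 0.0
```

Call:
apply_moves(motion="-0.2 -0.0178 0.0403 0 0 0 0;-0.2 -0.0178 0.0403 0 0 0 0;-0.2 0 0 0.05 0 0 0;-0.2 0 0 0.05 0 0 0;-0.2 0 0 0.04 0 0 0")

```text
t: 24.08
tool_pos: [361.7, -370.6, 156.0]
ee_rot: [[0.953, 0.302, -0.001], [0.302, -0.953, 0.001], [-0.0, -0.001, -1.0]]
wrist_force: [-0.1, -0.8, 0.7]
grip_width: 51.2
grip_force: 0.0
```

Run:
```python
from h import *
w=grab("wrist");s=ctrl.get_state();print(s["tool_pos"],s["grip_width"])
e=w2p(w,[[438,-346,13]])[0];print(e)
g=cv2.cvtColor(w["img"],cv2.COLOR_BGR2GRAY);m=(g>195).astype(np.uint8);m=cv2.morphologyEx(m,cv2.MORPH_CLOSE,np.ones((9,9)))
cv2.imwrite("pics/pm.png",np.hstack([w["img"],cv2.cvtColor(m*255,cv2.COLOR_GRAY2BGR)])[:,:,::1])
n,l,st,ce=cv2.connectedComponentsWithStats(m);i=l[int(e[1]),int(e[0])];print(i,st[i],ce[i])
cn=max(cv2.findContours((l==i).astype(np.uint8),0,1)[0],key=len)
b=cv2.boxPoints(cv2.minAreaRect(cn));ap=cv2.approxPolyDP(cn,10,True)[:,0];print(b,ap)
q=p2w(w,ap,13)[:,:2];d=np.roll(q,-1,0)-q;print(q,q.mean(0),np.degrees(np.arctan2(d[:,1],d[:,0])),np.linalg.norm(d,axis=1))
```

```text
[ 360.26926277 -368.80430217  149.85020929] 50.91894385005399
[272.04651229  97.75029917]
2 [ 230   49   92   94 8306] [274.97507826  94.88044787]
[[228.81198  140.91638 ]
 [230.06284   48.352207]
 [321.20834   49.583908]
 [319.9575   142.14809 ]] [[232  50]
 [232 139]
 [316 141]
 [320  52]]
[[ 461.25788711 -308.43257389]
 [ 400.10081807 -326.04350469]
 [ 417.92221689 -387.38516141]
 [ 479.08518668 -369.28840397]] [ 439.59152719 -347.78741099] [-163.93559364  -73.79999991   16.48230951  106.32758559] [63.64221852 63.87801739 63.78402232 63.41328461]
```

Plate measured at (439.6,-347.8), yaw 16.5°. Grasp it by the boss.

Call:
apply_moves(motion="-0.2 0 0 0 0 0 1;-0.2 0.03 0.001 0 0 0 0;-0.2 0.03 0.001 0.02 0 0 0;-0.2 0.0215 0.0005 0.03 0 0 0;-0.2 0 0 0.03 0 0 0")

```text
t: 24.75
tool_pos: [443.8, -350.5, 81.2]
ee_rot: [[0.958, 0.287, 0.005], [0.287, -0.958, -0.004], [0.003, 0.005, -1.0]]
wrist_force: [-0.5, -1.1, 0.0]
grip_width: 51.1
grip_force: 0.0
```

Call:
apply_moves(motion="-0.2 0 0 0.02 0 0 0;-0.2 0 0 0.0065 0 0 0;-0.2 0 0 0 0 0 0;-0.2 0 0 0 0 0 0;-0.2 0 0 0 0 0 0")

```text
t: 25.38
tool_pos: [441.3, -350.3, 53.0]
ee_rot: [[0.958, 0.286, 0.001], [0.286, -0.958, -0.001], [0.001, 0.002, -1.0]]
wrist_force: [-0.4, -0.5, 0.7]
grip_width: 51.2
grip_force: 0.0
```

Run:
```python
from h import *
w=grab("wrist");s=grab("scene");print(ctrl.get_state()["tool_pos"])
q=w2p(s,[[439.6,-347.8,40]])[0].astype(int)
a=cv2.resize(s["img"][q[1]-30:q[1]+30,q[0]-30:q[0]+30],(400,400),interpolation=2);b=w["img"][20:420,80:470]
cv2.imwrite("pics/gp.png",np.hstack([a,b]))
```

```text
[ 441.0892478  -350.06954499   52.48343256]
```

View pics/gp.png

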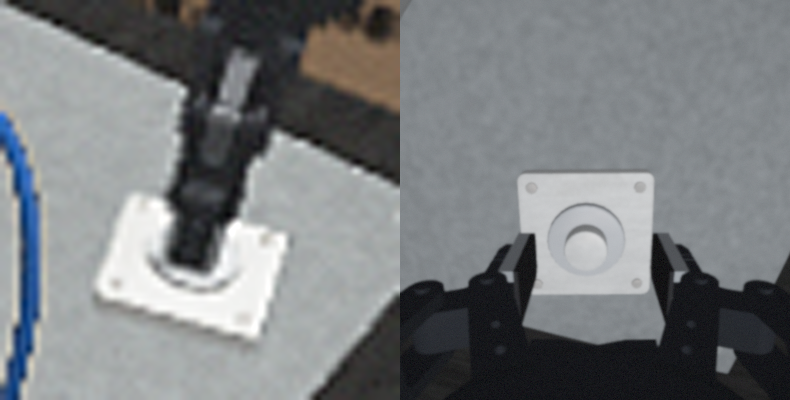

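The boss (586,248) sits about 2.5 mm toward tool -y from the pad centre (593). I'll correct, lower and close.

Call:
apply_moves(motion="-0.2 -0.001 -0.0025 0.004 0 0 0;-0.2 0 0 0.002 0 0 0;-0.2 0 0 0 0 0 0;1 0 0 0 0 0 0;1 0 0 0 0 0 0")

```text
t: 26.1
tool_pos: [439.3, -347.8, 46.2]
ee_rot: [[0.958, 0.286, 0.0], [0.286, -0.958, -0.0], [0.0, 0.0, -1.0]]
wrist_force: [-1.7, 1.1, 0.5]
grip_width: 16.9
grip_force: 60.2
```

Call:
apply_moves(motion="1 0 0 0 0 0 0;1 0 0 0 0 0 0;1 0 0 0 0 0 0;1 0 0 0 0 0 0;1 0 0 0 0 0 0")

```text
t: 26.72
tool_pos: [439.4, -347.9, 46.2]
ee_rot: [[0.958, 0.286, 0.001], [0.286, -0.958, -0.001], [0.0, 0.001, -1.0]]
wrist_force: [0.6, -0.8, 4.0]
grip_width: 16.6
grip_force: 58.8
```

Call:
apply_moves(motion="1 0 0 -0.01 0 0 0;1 0 0 -0.04 0 0 0;1 0 0 -0.06 0 0 0;1 0 0 -0.06 0 0 0;1 0 0 -0.06 0 0 0")

```text
t: 27.35
tool_pos: [438.8, -347.3, 277.5]
ee_rot: [[0.958, 0.286, -0.001], [0.286, -0.958, 0.001], [-0.0, -0.001, -1.0]]
wrist_force: [1.2, -0.2, -1.7]
grip_width: 16.2
grip_force: 58.7
```

Call:
apply_moves(motion="1 0 0 -0.02 0 0 5.5;1 0 0 0 0 0 5.5;1 -0.0008 -0.0367 0 0 0 0;1 -0.0008 -0.0367 0 0 0 0;1 -0.0008 -0.0367 0 0 0 0")

```text
t: 27.98
tool_pos: [425.6, -237.2, 295.5]
ee_rot: [[0.995, 0.097, -0.001], [0.097, -0.995, 0.001], [-0.001, -0.001, -1.0]]
wrist_force: [0.3, -0.1, -0.8]
grip_width: 16.4
grip_force: 58.8
```

Call:
apply_moves(motion="1 -0.0008 -0.0367 0 0 0 0;1 -0.0008 -0.0367 0 0 0 0;1 -0.0008 -0.0367 0 0 0 0;1 -0.0008 -0.0367 0 0 0 0;1 -0.0008 -0.0367 0 0 0 0")

```text
t: 28.6
tool_pos: [403.6, -54.9, 295.6]
ee_rot: [[0.995, 0.098, -0.001], [0.098, -0.995, 0.0], [-0.001, -0.0, -1.0]]
wrist_force: [1.4, 0.4, -1.7]
grip_width: 16.4
grip_force: 58.8
```

Call:
apply_moves(motion="1 -0.0008 -0.0367 0 0 0 0;1 0.0394 -0.0015 0 0 0 0;1 0.0394 -0.0015 0 0 0 0;1 0.0394 -0.0015 0 0 0 0;1 0.0394 -0.0015 0 0 0 0")

```text
t: 29.22
tool_pos: [557.0, 2.0, 295.5]
ee_rot: [[0.995, 0.098, -0.001], [0.098, -0.995, -0.0], [-0.001, -0.0, -1.0]]
wrist_force: [0.0, 0.4, -0.8]
grip_width: 16.1
grip_force: 58.9
```

Call:
apply_moves(motion="1 0 0 0.05 0 0 0;1 0 0 0.05 0 0 0;1 0 0 0.05 0 0 0;1 0 0 0.04 0 0 0;1 0 0 0 0 0 0")

```text
t: 29.85
tool_pos: [553.4, 1.9, 101.4]
ee_rot: [[0.995, 0.098, -0.009], [0.098, -0.995, 0.001], [-0.009, -0.001, -1.0]]
wrist_force: [-0.2, 0.1, -1.6]
grip_width: 16.4
grip_force: 58.9
```

Run:
```python
from h import *
w=grab("wrist");s=ctrl.get_state();print(s["tool_pos"],s["wrist_force"],s["grip_width"])
cv2.imwrite("pics/pp.png",w["img"])
# plate edges: bright, recess: dark -- rough blob measures
y=np.radians(5.6);X=np.array([np.cos(y),np.sin(y)]);Y=np.array([-X[1],X[0]]);o=np.array([556.4,1.2])
def box(c,a,b,z):return np.array([np.r_[c+X*i*a/2+Y*j*b/2,z] for i,j in((1,1),(1,-1),(-1,-1),(-1,1))])
im=w["img"]
for l,c in((box(o,82,82,36),(0,0,255)),(box(s["tool_pos"][:2],66,66,s["tool_pos"][2]-33),(0,255,0))):
    cv2.polylines(im,[np.int32(w2p(w,l)*8)],True,c,1,cv2.LINE_AA,3)
cv2.imwrite("pics/ppo.png",cv2.resize(im[:400,100:460],None,fx=1.5,fy=1.5))
```

```text
[555.07639199   1.74080152 104.72949744] [-0.51701049 -0.59641299 -0.42658072] 16.236618734981487
```

View pics/ppo.png

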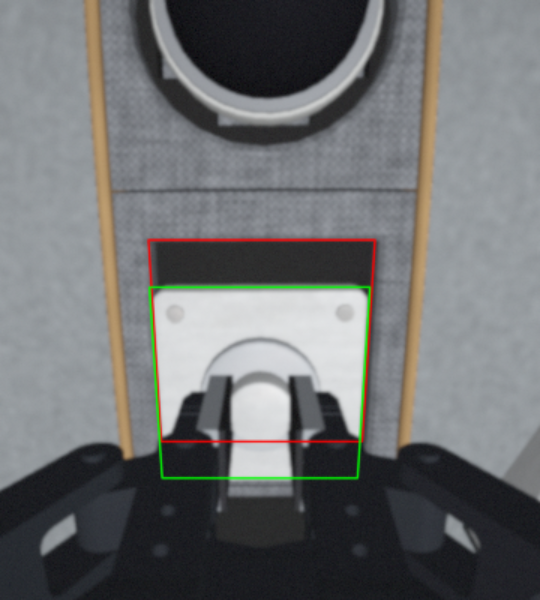

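The plate is square over its recess and centred, and the camera sits within the round recess. Those were my last pictures; from here I rely on numbers. Lower the plate.

Call:
apply_moves(motion="1 0 0 0.015 0 0 0;1 0 0 0.01 0 0 0;1 0 0 0.005 0 0 0;1 0 0 0.003 0 0 0;1 0 0 0 0 0 0")

```text
t: 30.52
tool_pos: [556.0, 1.7, 72.8]
ee_rot: [[0.995, 0.098, -0.0], [0.098, -0.995, 0.0], [-0.0, -0.0, -1.0]]
wrist_force: [0.4, -0.1, -2.3]
grip_width: 16.6
grip_force: 58.9
```

Call:
apply_moves(motion="1 0 0 0.001 0 0 0;1 0 0 0.001 0 0 0;1 0 0 0.001 0 0 0;1 0 0 0 0 0 0;1 0 0 0 0 0 0")

```text
t: 31.15
tool_pos: [556.2, 1.7, 70.2]
ee_rot: [[0.995, 0.098, 0.0], [0.098, -0.995, -0.0], [0.0, 0.0, -1.0]]
wrist_force: [-1.6, 0.2, 2.1]
grip_width: 16.6
grip_force: 59.4
```

Call:
apply_moves(motion="1 0 0 0.001 0 0 0;1 0 0 0 0 0 0;0.2 0 0 0 0 0 0;0.2 0 0 0 0 0 0;0.2 0 0 0 0 0 0")

```text
t: 31.78
tool_pos: [556.0, 1.7, 68.4]
ee_rot: [[0.995, 0.098, -0.0], [0.098, -0.995, 0.0], [-0.0, -0.0, -1.0]]
wrist_force: [0.4, 0.1, -0.1]
grip_width: 34.2
grip_force: 0.0
```

Call:
apply_moves(motion="0.2 0 0 -0.01 0 0 0;0.2 0 0 -0.04 0 0 0;0.2 0 0 -0.05 0 0 0;-1 0 0 -0.05 0 0 0;-1 0 0 0 0 0 0")

```text
t: 32.4
tool_pos: [557.9, 1.6, 225.6]
ee_rot: [[0.995, 0.098, 0.011], [0.098, -0.995, -0.001], [0.011, 0.002, -1.0]]
wrist_force: [0.2, 0.2, -0.2]
grip_width: 69.0
grip_force: 0.0
```

The plate is down. Next is the printed carton: turn, approach and measure.

Call:
apply_moves(motion="-1 0 0 0 0 0 -10.2;-1 0 0 0 0 0 -10.2;-1 0 0 0 0 0 -10.2;-1 0 0 0 0 0 -10.2;-1 0 0 0 0 0 -10.2")

```text
t: 33.02
tool_pos: [555.8, 1.7, 217.9]
ee_rot: [[0.546, 0.838, -0.001], [0.838, -0.546, 0.0], [-0.001, -0.001, -1.0]]
wrist_force: [0.8, 0.3, 0.4]
grip_width: 85.2
grip_force: 0.0
```

Call:
apply_moves(motion="-1 0 0 0 0 0 -10.2;-1 0 0 0 0 0 -10.2;-1 0 0 0 0 0 -10.2;-1 0 0 0 0 0 -10.2;-1 0 0 0 0 0 -10")

```text
t: 33.65
tool_pos: [555.8, 1.7, 218.0]
ee_rot: [[-0.305, 0.952, -0.001], [0.952, 0.305, 0.0], [0.0, -0.001, -1.0]]
wrist_force: [0.4, 0.8, -0.1]
grip_width: 85.4
grip_force: 0.0
```

Call:
apply_moves(motion="-1 0.046 0.023 0.003 0 0 0;-1 0.046 0.023 0.003 0 0 0;-1 0.046 0.023 0.003 0 0 0;-1 0.046 0.023 0.003 0 0 0;-1 0.046 0.023 0.003 0 0 0")

```text
t: 34.28
tool_pos: [596.8, 257.1, 202.8]
ee_rot: [[-0.299, 0.954, -0.001], [0.954, 0.299, -0.001], [-0.0, -0.001, -1.0]]
wrist_force: [0.5, -0.1, 0.2]
grip_width: 85.5
grip_force: 0.0
```

Call:
apply_moves(motion="-1 0 0 0 0 0 0;-1 0 0 0 0 0 0;-1 0 0 0 0 0 0;-1 0 0 0 0 0 0;-1 0 0 0 0 0 0")

```text
t: 34.9
tool_pos: [597.1, 254.8, 204.2]
ee_rot: [[-0.298, 0.955, 0.001], [0.955, 0.298, 0.0], [0.0, 0.001, -1.0]]
wrist_force: [-0.3, 0.5, 0.4]
grip_width: 85.1
grip_force: 0.0
```

Run:
```python
from h import *
w=grab("wrist");s=ctrl.get_state();print(s["tool_pos"],np.degrees(np.arctan2(s["ee_rot"][1,1],s["ee_rot"][0,1])))
e=w2p(w,[[570.3,342,48]])[0];print("exp",e)
hsv=cv2.cvtColor(w["img"],cv2.COLOR_BGR2HSV)
V=hsv[...,2];S=hsv[...,1]
print("mat V",np.median(V[:150]),"samples",[(int(V[int(e[1])+dy,int(e[0])+dx]),int(S[int(e[1])+dy,int(e[0])+dx])) for dy in(-40,-20,0,20,40) for dx in(-40,0,40)])
for th in(205,220,232):
  m=((V>th)&((S<40)|(hsv[...,0]<10)|(hsv[...,0]>170))).astype(np.uint8)
  m=cv2.morphologyEx(m,cv2.MORPH_CLOSE,np.ones((5,5)))
  cs=cv2.findContours(m,0,1)[0];cs=[c for c in cs if cv2.contourArea(c)>3000]
  for c in cs:
    b=cv2.boxPoints(cv2.minAreaRect(cv2.convexHull(c)));q=p2w(w,b,48)[:,:2];d=np.roll(q,-1,0)-q
    print(th,cv2.contourArea(c),b.round().tolist(),q.mean(0).round(1),np.linalg.norm(d,axis=1).round(1),np.degrees(np.arctan2(d[:,1],d[:,0])).round(1))
```

```text
[597.09192625 254.96766223 204.06028468] 17.357011356543083
exp [273.73757684  83.14333754]
mat V 146.0 samples [(148, 14), (56, 32), (204, 48), (148, 12), (117, 41), (208, 38), (151, 17), (219, 3), (205, 56), (152, 15), (218, 4), (194, 192), (151, 15), (220, 5), (194, 196)]
205 7666.0 [[240.0, 24.0], [314.0, 24.0], [314.0, 140.0], [240.0, 140.0]] [572.8 342.5] [55.2 86.2 59.1 86.1] [  17.4  -71.3 -162.7  106.2]
```

Run:
```python
from h import *
w=grab("wrist");s=ctrl.get_state()
V=w["img"].max(2)
for th in(170,180,188):
  m=cv2.morphologyEx((V>th).astype(np.uint8),cv2.MORPH_CLOSE,np.ones((5,5)))
  for c in cv2.findContours(m,0,1)[0]:
    if cv2.contourArea(c)<3000: continue
    h=cv2.convexHull(c);a=cv2.approxPolyDP(h,6,True)[:,0]
    q=p2w(w,a,48)[:,:2];d=np.roll(q,-1,0)-q
    print(th,a.tolist(),np.round(q.mean(0),1),np.linalg.norm(d,axis=1).round(1),np.degrees(np.arctan2(d[:,1],d[:,0])).round(1))
print([V[r,225:350:3].tolist() for r in(60,100,130)])
print(V[5:160:4,275].tolist())
```

```text
170 [[321, 24], [318, 140], [241, 141], [239, 23]] [574.7 343.3] [86.2 61.5 87.6 61.2] [ -72.6 -161.9  107.2   16.8]
180 [[240, 23], [320, 24], [317, 141], [241, 141]] [574.6 343. ] [59.7 86.9 60.7 87.6] [  16.7  -72.6 -162.7  106.7]
188 [[319, 25], [317, 140], [242, 141], [240, 23]] [574.6 343. ] [85.4 59.9 87.6 59. ] [ -72.2 -161.9  107.2   16. ]
[[150, 149, 149, 151, 154, 209, 219, 219, 219, 219, 190, 57, 55, 81, 117, 117, 118, 117, 119, 112, 66, 56, 80, 204, 217, 214, 198, 199, 209, 210, 195, 193, 165, 147, 146, 145, 144, 146, 146, 152, 153, 150], [153, 150, 151, 151, 150, 202, 224, 223, 222, 207, 221, 213, 217, 202, 217, 203, 219, 203, 217, 201, 216, 206, 218, 219, 220, 215, 197, 192, 194, 194, 193, 194, 155, 153, 150, 149, 152, 156, 154, 155, 152, 150], [151, 149, 149, 152, 157, 186, 225, 225, 223, 195, 220, 209, 223, 217, 223, 220, 219, 201, 219, 208, 216, 205, 222, 222, 222, 213, 197, 195, 195, 195, 196, 180, 149, 150, 150, 151, 150, 150, 151, 150, 149, 152]]
[149, 147, 144, 146, 156, 214, 215, 215, 104, 55, 56, 113, 117, 116, 117, 117, 72, 55, 62, 210, 219, 197, 193, 199, 197, 202, 200, 208, 203, 211, 200, 203, 201, 223, 200, 151, 152, 155, 149]
```

The carton measures 61 x 87 mm, so it is the right one, at (574.6,343.1) and aligned. Grasp it.

Call:
apply_moves(motion="-1 0.03 0.002 0 0 0 0;-1 0.03 0.002 0 0 0 0;-1 0.031 0.001 0.02 0 0 0;-1 0 0 0.035 0 0 0;-1 0 0 0.035 0 0 0")

```text
t: 35.62
tool_pos: [574.4, 344.4, 113.1]
ee_rot: [[-0.3, 0.954, 0.001], [0.954, 0.3, 0.0], [0.0, 0.001, -1.0]]
wrist_force: [-0.3, -0.3, -0.2]
grip_width: 85.3
grip_force: 0.0
```

Call:
apply_moves(motion="-1 0 0 0 0 0 0;-1 0 0 0 0 0 0;-1 0 0 0.02 0 0 0;-1 0 0 0.02 0 0 0;-1 0 0 0 0 0 0")

```text
t: 36.25
tool_pos: [573.1, 343.0, 70.2]
ee_rot: [[-0.299, 0.954, -0.005], [0.954, 0.299, -0.003], [-0.001, -0.005, -1.0]]
wrist_force: [0.2, 0.0, -0.8]
grip_width: 85.4
grip_force: 0.0
```

Call:
apply_moves(motion="-1 0 0 0.01 0 0 0;-1 0 0 0.01 0 0 0;-1 0 0 0.005 0 0 0;-1 0 0 0.003 0 0 0;-1 0 0 0 0 0 0")

```text
t: 36.88
tool_pos: [574.5, 343.9, 45.7]
ee_rot: [[-0.299, 0.954, -0.0], [0.954, 0.299, -0.0], [-0.0, -0.0, -1.0]]
wrist_force: [-0.1, 0.5, 0.6]
grip_width: 84.9
grip_force: 0.0
```

Call:
apply_moves(motion="1 0 0 0 0 0 0;1 0 0 0 0 0 0;1 0 0 0 0 0 0;1 0 0 0 0 0 0;1 0 0 0 0 0 0")

```text
t: 37.5
tool_pos: [574.9, 344.1, 46.6]
ee_rot: [[-0.299, 0.954, 0.001], [0.954, 0.299, 0.001], [0.0, 0.001, -1.0]]
wrist_force: [0.0, 0.3, 5.1]
grip_width: 60.8
grip_force: 68.3
```

Call:
apply_moves(motion="1 0 0 -0.01 0 0 0;1 0 0 -0.03 0 0 0;1 0 0 -0.045 0 0 -9.8;1 0 0 -0.045 0 0 -9.8;1 0 0 0 0 0 -9.8")

```text
t: 38.12
tool_pos: [575.9, 344.6, 181.7]
ee_rot: [[-0.733, 0.68, 0.007], [0.68, 0.733, 0.004], [-0.003, 0.008, -1.0]]
wrist_force: [0.3, -0.2, -1.9]
grip_width: 60.9
grip_force: 67.7
```

Call:
apply_moves(motion="1 0 0 0 0 0 -9.8;1 0 0 0 0 0 -9.8;1 0 0 0 0 0 -9.8;1 0 0 0 0 0 -9.8;1 0 0 0 0 0 -9.8")

```text
t: 38.75
tool_pos: [574.1, 343.7, 175.0]
ee_rot: [[-0.994, -0.107, -0.002], [-0.107, 0.994, -0.001], [0.002, -0.001, -1.0]]
wrist_force: [0.5, 0.5, -0.5]
grip_width: 61.3
grip_force: 67.6
```

Call:
apply_moves(motion="1 0.0168 -0.034 0 0 0 0;1 0.0168 -0.034 0 0 0 0;1 0.0168 -0.034 0 0 0 0;1 0.0168 -0.034 0 0 0 0;1 0.0168 -0.034 0 0 0 0")

```text
t: 39.38
tool_pos: [507.2, 165.1, 175.3]
ee_rot: [[-0.995, -0.101, -0.001], [-0.101, 0.995, -0.0], [0.001, -0.0, -1.0]]
wrist_force: [-0.4, -0.4, -1.2]
grip_width: 60.7
grip_force: 67.6
```

Call:
apply_moves(motion="1 0.0168 -0.034 0 0 0 0;1 0.0168 -0.034 0 0 0 0;1 0.0168 -0.034 0 0 0 0;1 0.0168 -0.034 0 0 0 0;1 0.0168 -0.034 0 0 0 0")

```text
t: 40.0
tool_pos: [440.8, -12.4, 175.4]
ee_rot: [[-0.995, -0.101, -0.001], [-0.101, 0.995, -0.0], [0.001, 0.0, -1.0]]
wrist_force: [-0.0, -0.2, -0.6]
grip_width: 60.8
grip_force: 67.6
```

Call:
apply_moves(motion="1 0 0 0 0 0 0;1 0 0 0.02 0 0 0;1 0 0 0.03 0 0 0;1 0 0 0.02 0 0 0;1 0 0 0 0 0 0")

```text
t: 40.62
tool_pos: [440.5, -10.6, 103.0]
ee_rot: [[-0.995, -0.102, -0.005], [-0.102, 0.995, 0.001], [0.005, 0.001, -1.0]]
wrist_force: [1.1, 0.4, -1.9]
grip_width: 60.8
grip_force: 67.5
```

Call:
apply_moves(motion="1 0 0 0 0 0 0;1 0 0 0 0 0 0;1 0 0 0 0 0 0;1 0 0 0 0 0 0;1 0 0 0 0 0 0")

```text
t: 41.25
tool_pos: [441.9, -11.4, 106.0]
ee_rot: [[-0.995, -0.101, 0.0], [-0.101, 0.995, -0.0], [-0.0, -0.0, -1.0]]
wrist_force: [0.6, -0.5, -1.4]
grip_width: 61.0
grip_force: 67.6
```

Run:
```python
from h import *
w=grab("wrist");s=ctrl.get_state();print(s["tool_pos"],s["grip_width"])
V=w["img"].max(2)
# carton held: far top edge in wrist image; bright extent on rows
e=w2p(w,[[441,-10,s["tool_pos"][2]+2]])[0];print(e)
tp=s["tool_pos"];R=s["ee_rot"]
P=lambda x,y,z:w2p(w,[tp+R@np.array([x,y,z])])[0].round(1)
# predicted: carton top far corners (tool), recess corners far, at rim
print("carton far top",P(44,-31,-2),P(44,31,-2))
y=np.radians(5.6);X=np.array([np.cos(y),np.sin(y)]);Y=np.array([-X[1],X[0]]);o=np.array([441,-10.1])
print("recess far",[w2p(w,[np.r_[o-52*X+j*39*Y,36]])[0].round(1) for j in(-1,1)],"near",[w2p(w,[np.r_[o+52*X+j*39*Y,36]])[0].round(1) for j in(-1,1)])
r=int(P(44,0,-2)[1])
print("col scan rows 60..260 step3 at 275",V[60:260:3,275].tolist())
for rr in(r+15,r-8): print(rr,"cols 150..400 step4",V[rr,150:400:4].tolist())
```

```text
[441.81317947 -11.3901711  105.86238092] 60.63908488221431
[278.82456781 294.80178508]
carton far top [187.5 185. ] [362.8 184.9]
recess far [array([206.5, 143.3]), array([348. , 143.8])] near [array([214.9, 309.7]), array([337.6, 309.9])]
col scan rows 60..260 step3 at 275 [38, 37, 36, 36, 37, 37, 39, 42, 44, 42, 47, 47, 48, 46, 50, 49, 101, 145, 149, 146, 139, 168, 165, 109, 126, 130, 128, 109, 47, 44, 45, 41, 43, 41, 40, 40, 114, 129, 135, 141, 145, 149, 174, 218, 221, 220, 220, 220, 220, 220, 220, 192, 60, 59, 57, 56, 57, 58, 57, 57, 89, 117, 119, 121, 118, 120, 120]
199 cols 150..400 step4 [154, 155, 153, 151, 155, 151, 178, 140, 128, 162, 221, 221, 222, 221, 221, 221, 221, 221, 221, 221, 221, 220, 221, 220, 219, 219, 220, 220, 220, 220, 220, 220, 220, 219, 219, 219, 219, 218, 219, 218, 219, 218, 218, 201, 193, 191, 194, 197, 195, 192, 190, 192, 195, 144, 127, 169, 178, 144, 148, 154, 156, 152, 150]
176 cols 150..400 step4 [152, 157, 157, 157, 155, 174, 167, 113, 122, 127, 124, 125, 132, 141, 141, 140, 142, 142, 142, 141, 140, 140, 140, 138, 139, 140, 137, 138, 139, 139, 137, 138, 138, 139, 139, 139, 138, 139, 137, 137, 137, 137, 138, 136, 138, 137, 136, 137, 138, 135, 131, 128, 132, 138, 131, 132, 183, 157, 157, 156, 158, 162, 153]
```

Predicted and observed edges agree within about 1 mm: recess far edge at row 144, carton edge at row 187. Lower.

Call:
apply_moves(motion="1 0.001 0 0.012 0 0 0;1 0 0 0.012 0 0 0;1 0 0 0.007 0 0 0;1 0 0 0.004 0 0 0;1 0 0 0 0 0 0")

```text
t: 41.92
tool_pos: [440.9, -11.5, 70.8]
ee_rot: [[-0.995, -0.101, 0.0], [-0.101, 0.995, -0.0], [-0.0, -0.0, -1.0]]
wrist_force: [-0.5, -0.2, -1.2]
grip_width: 60.8
grip_force: 67.6
```

Call:
apply_moves(motion="1 0 0 0.001 0 0 0;1 0 0 0.001 0 0 0;1 0 0 0 0 0 0;1 0 0 0 0 0 0;1 0 0 0 0 0 0")

```text
t: 42.55
tool_pos: [441.1, -11.5, 70.5]
ee_rot: [[-0.995, -0.101, 0.001], [-0.101, 0.995, -0.0], [-0.001, -0.0, -1.0]]
wrist_force: [-5.7, -0.2, 9.7]
grip_width: 61.1
grip_force: 68.9
```

Call:
apply_moves(motion="-1 0 0 0 0 0 0;-1 0 0 0 0 0 0;-1 0 0 0 0 0 0;-1 0 0 -0.02 0 0 0;-1 0 0 -0.04 0 0 0")

```text
t: 43.18
tool_pos: [439.6, -11.4, 127.3]
ee_rot: [[-0.995, -0.101, -0.005], [-0.101, 0.995, 0.0], [0.004, 0.001, -1.0]]
wrist_force: [0.3, -0.8, -0.4]
grip_width: 85.2
grip_force: 0.0
```

Call:
apply_moves(motion="-1 0 0 -0.05 0 0 0;-1 0 0 -0.05 0 0 0;-1 0 0.03 -0.03 0 0 0;-1 0 0.05 0 0 0 0;-1 0 0.05 0 0 0 0")

```text
t: 43.8
tool_pos: [427.7, 119.0, 259.3]
ee_rot: [[-0.995, -0.1, 0.001], [-0.1, 0.995, 0.0], [-0.001, 0.0, -1.0]]
wrist_force: [0.0, -0.3, -0.4]
grip_width: 85.5
grip_force: 0.0
```

Call:
apply_moves(motion="-1 0 0.05 0 0 0 0;-1 0 0.05 0 0 0 0;-1 0 0.02 0 0 0 0;-1 0 0 0 0 0 0;-1 0 0 0 0 0 0")

```text
t: 44.42
tool_pos: [415.7, 236.6, 258.6]
ee_rot: [[-0.995, -0.101, -0.0], [-0.101, 0.995, -0.001], [0.0, -0.001, -1.0]]
wrist_force: [-0.1, -0.8, 0.4]
grip_width: 85.2
grip_force: 0.0
```

Run:
```python
from h import *
c=grab("scene");t=grab("top");cv2.imwrite("pics/fs.png",c["img"])
g=lambda c:c["img"].max(2)
# carton top (z 69) blob in both, dome blob, plate blob
def meas(c,n,p,z,f,r):
    e=w2p(c,[p])[0].astype(int);x0,y0=e-r;m=f(g(c)[y0:y0+2*r,x0:x0+2*r]).astype(np.uint8)
    m=cv2.morphologyEx(m,cv2.MORPH_CLOSE,np.ones((5,5)));nn,l,st,ce=cv2.connectedComponentsWithStats(m)
    i=1+np.argmax(st[1:,4]);a=cv2.minAreaRect(np.argwhere(l==i)[:,::-1].astype(np.float32))
    b=cv2.boxPoints(a)+[x0,y0];q=p2w(c,b,z)[:,:2];print(n,st[i,4],q.mean(0).round(1),np.linalg.norm(np.roll(q,-1,0)-q,axis=1).round(1))
print("top");meas(t,"carton",[441,-11,69],69,lambda v:v>170,22);meas(t,"plate",[556,1,34],34,lambda v:v>170,18);meas(t,"dome",[672,12.4,49],49,lambda v:v<60,14);meas(t,"foot",[672,12.4,46],46,lambda v:v>165,17)
```

```text
top
carton 592 [439.6 -11.3] [61.3 89.4 61.  89.4]
plate 509 [554.3   2.1] [64.9 65.7 64.6 65.7]
dome 429 [667.8  14. ] [78.  67.4 77.5 67.4]
foot 6 [645.   -9.2] [8.2 4.1 8.2 4.1]
```

```bash
python3 -c "
from bench import ctrl
print(ctrl.hand_in())"
```

```text
the job is handed in; nothing more can be done
None
```

I repacked all four kit parts in the order asked and handed the job in at about 44 s. The stick, camera and square plate were seen in or over their places in pictures. The plate's and printed carton's final positions were checked by measurement and contact force only. The small camera, round plate and eraser were never touched.

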